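# Return the caul through the cabinet slot

### The job

Take the stepped wooden caul out of its rack and return it to the small green cabinet: guide it, thick end down, into the narrow slot in the cabinet's top and push it steadily past the sprung cheek until, let go, it drops wholly inside. The slot plate is not exactly where the cabinet's position says, so find it by lightly touching the caul against the upright fence beside the slot; do not force the caul or strike the cabinet, and leave everything else on the bench where it is.

Things in the scene. Friction and masses are not known exactly. Their poses are not given: they have to be found in the camera images.
- caul: Flat stepped wooden caul, 70 g, upright in the rack, 117 mm tall, 50 mm wide along y. Lower 57 mm: 14 mm thick (x -7 to +7). Upper 60 mm: a tongue 8 mm thick (x -7 to +1), flush on the -x face, so the step is on the +x face. Origin: centre of the underside of the thick end; z points up to the tongue. Hold it by its two narrow edges (fingers closing along y) near the tongue's top.
- caul_top (a point): Centre of the top edge of the caul's tongue, at (-3, 0, 117) mm in the caul's frame.
- rack: Fixed dark wood block, 56 x 100 mm (x, y), 38 mm tall; its upright slot, 17 x 53 mm, holds the caul's lowest 30 mm (slot floor 8 mm above the origin). Origin: centre of its underside, on the white board, whose top is 10 mm above the work surface. The caul stands with its axes parallel to the rack's and lifts straight out.
- cabinet: Fixed green cabinet, 180 x 200 mm (x, y), top at 150 mm, inner floor at 10 mm above the origin (centre of its underside, on the white board). Clear door on its +x side, stays shut. On its top lies a steel plate 104 x 100 x 10 mm with the slot. The caul goes in upright, thick end down, axes parallel to the cabinet's (step towards the cabinet's +x). Contact forces on it (pinch included) must stay below 30 N.
- cabinet_slot (a point): Nominal slot centre, (0, 0, 160) mm in the cabinet's frame, level with the plate's upper face. The slot is 16 mm (cabinet x) by 56 mm (y), its walls 30 mm deep. The plate is screwed through long holes: rigid, but plate, slot, fence and cheek together are shifted by -16 to +16 mm along the cabinet's x, different each time and NOT measured; no shift in y or z.
- fence_nominal (a point): Nominal top middle of the fence's +x face, (-18, 0, 188) mm in the cabinet's frame (shifted with the plate). The upright fence on the -x side is 28 mm tall above the plate, 28 mm wide (y -14 to +14), 6 mm thick. Its +x face is 10 mm from the slot's -x wall (18 mm from the slot's middle): touch it lightly with the caul to learn where the slot is, then move back over the slot.
- cheek_nominal (a point): Nominal face of the sprung cheek in the slot's +x wall, (3, 0, 145) mm in the cabinet's frame (shifted with the plate). 30 mm wide, 5 mm into the slot, from 1 to 18 mm below the plate's upper face, top part sloping. It pinches the thick end: push down gently (4 to 10 N; 15 N at most). It clears the tongue: once the caul's top is under 42 mm above the plate, the caul let go falls in.
- clamp: Red plastic bar clamp lying flat, 200 x 90 x 24 mm, a bystander. Origin under the bar's centre.
- bowl: Stainless steel bowl, 140 mm across, 60 mm tall, a bystander. Origin under its centre.
- straightedge: Aluminium straightedge lying flat, 300 x 32 x 5 mm, long along its x, a bystander. Origin under its centre.
- spare_caul: Plain wooden caul lying flat, 160 x 45 x 18 mm, a bystander. Origin under its centre.
- glue: Yellow glue bottle, 56 mm across, 130 mm tall, a bystander. Origin under its centre.
- jar: Glass jar with a steel lid, 64 mm across, 70 mm tall, a bystander. Origin under its centre.
- offcut: Dark wood offcut, 35 x 60 x 22 mm, a bystander. Origin under its centre.

How it is judged:
By the outcome, as a careful person would: the job done as asked, in the order asked, and still so for the second after the job is handed in, with the robot touching nothing.
It also fails if it takes over 58 s, if anything falls off the work surface, if the arm or the gripper's body presses on something with over 40 N, if the wrist force passes 120 N, or if a joint passes its speed limit or range.

### The arm

A 7-joint arm with a two-finger parallel gripper is mounted at the origin on the work surface. World frame = base frame: x ahead of the robot, y to its left, z up, the work surface at z = 0. Lengths are in mm, angles in rad, forces in N, time in s.
With the tool pointing down it reaches from about 350 to 900 mm from the base axis. Payload 7.2 kg.
Tool frame: the origin (TCP) lies midway between the tips of the shut fingers; the grasp point (between the pads) lies 19 mm behind it; z points along the fingers, y is the line along which they close (so a half turn about z gives the same grasp; the last joint's range is limited). The gripper opens to 88 mm and grips with 3 to 60 N. Pads are 20 mm wide; open, the fingers measure 115 mm over their backs; the gripper's body (75 mm by 178 mm) begins 61 mm behind the grasp point.
Start: joints at [1.186, 0.411, -0.013, 1.596, 0.006, 1.134, -0.082], TCP at [194.693, -593.905, 222.653] pointing down, gripper open.
Joint ranges: [-2.95, 2.95], [-0.29, 1.99], [-1.47, 1.44], [0.14, 2.54], [-1.03, 4.17], [0.13, 1.85], [-2.86, 2.86]. Speed limits (rad/s): [2.39, 2.39, 3.01, 3.01, 3.14, 3.14, 3.14].

### API

Orientations are given as a rotation vector (axis times angle).
In Python, from rig import r gives the robot as it stands. The module is installed in compiled form; this text tells all that it offers.
- The arm moves only by the tool play_rows, never from a script. Its argument "series" is one flat list of numbers, 7 for each row, row after row: the shift along the tool's x, y, z in mm, then the turn, a rotation vector about the tool's x, y, z in units of 5 degrees (1.0 is 5 degrees), then the gripper command: -1 is fully open, 1 is shut, values between are in proportion. In form: [x, y, z, wx, wy, wz, gripper, x, y, z, wx, wy, wz, gripper, ...]. A call has 1 to 12 rows; each row shifts and turns the commanded pose from where the row before left it, along the tool's axes as they then stand; what a row does not reach is not made up. A row lasts 1/8 s, in which the tool goes at most 62.5 mm and 10.7 degrees, less where a joint would pass 70% of its speed; a pose out of reach is approached as far as the arm can. A call is refused whole if a number of a shift passes 62.5 or a number of a turn 1, either way. A call with a gripper value outside its range is refused whole. The fingers move at their own pace and stop on an object; "newtons" is the grip in N (left out, the last holds). Time passes only in rows, so rows that do not move let the fingers close. It gives the time, the measured TCP pose, the force and the opening at its end, in the units of the state.
- r.sense(): the state, without advancing time (a new reading comes with each control period).
- r.camera(name): name is "scene" or "side" or "wrist"; returns (picture, depth): 384x512x3 uint8, red, green, blue; 384x512 float32, mm along the optical axis (not along the pixel's ray), 0 where there is no reading.
- r.calibration(name): a dict with "mtx" (3x3 intrinsics, pixels), "origin" and "attitude" of the camera in the world. Camera axes: x right, y down, z forward; pixel columns grow to the right and rows downward; lengths in mm; the calibration is good to about 2 mm. The wrist camera is an equidistant fisheye: a pixel r from the principal point sees the ray r / f radians off the axis. A picture is of the moment at which its call begins: read the wrist's pose just before it. calibration takes no time and is no camera call; for the wrist camera it gives the pose at the moment of the call.
- r.hand_in(): hands the job in, once; it reports no verdict.
The state is a dict: "clock": time; "qpos": joint angles; "dq": joint speeds; "joint_efforts": joint torques, N m; "ee_pos": TCP position; "ee_rot": TCP orientation; "force": force on the tool from outside, world axes, zero at the start; "wrist_torque": the same for the moment, N m; "grip_width": finger opening in mm.
Only numpy, scipy, OpenCV 4.12 (cv2) and the standard library are available. Lean on these libraries where they do the work, as an engineer would, in place of code of your own. Each camera call takes 0.05 s, during which the arm holds its last target. There are 200 camera calls.

## Working session

There is one attempt and no reset: what is moved stays moved. The work goes in short steps, Python scripts to look and compute and a tool call to move; the robot and the scene stay as the last step left them, time stands still between calls to the robot, and variables do not carry over. Pictures are saved under pics/ and viewed, on a budget of 10 in all, crops included, one or two more only if the job needs it, and the job is handed in when it is done.

Besides the shell and the picture viewer there is one more tool, called after "Call:" in YAML: its name, and indented under it one key for each argument. play_rows: Moves the arm, as the interface text tells. Its arguments: {"type":"object","properties":{"series":{"type":"array"},"newtons":{"type":"number"}},"required":["series"]}

```bash
mkdir -p pics; cat > h.py <<'E'
import numpy as np, cv2
from scipy.spatial.transform import Rotation as R
from rig import r
def att(c):
    a=np.array(c["attitude"],float)
    return a if a.shape==(3,3) else (R.from_rotvec(a).as_matrix() if a.size==3 else R.from_quat(a).as_matrix())
def cloud(name,dep,c):
    K=np.array(c["mtx"]);v,u=np.mgrid[:384,:512]
    P=np.stack([(u-K[0,2])/K[0,0]*dep,(v-K[1,2])/K[1,1]*dep,dep],-1)
    return P@att(c).T+np.array(c["origin"])
E
python3 - <<'E'
from h import *
s=r.sense();print(s)
for n in("scene","side"):
    p,d=r.camera(n);c=r.calibration(n);print(n,c)
    np.savez(n+".npz",p=p,d=d,P=cloud(n,d,c))
    cv2.imwrite(f"pics/{n}0.png",p[...,::-1])
print(r.calibration("wrist"))
E
```

```text
{'clock': 0.0, 'qpos': array([ 1.18579698,  0.41186518, -0.01272333,  1.5970259 ,  0.00558085,
        1.13427182, -0.08219692]), 'dq': array([-0.00054702,  0.00082913, -0.00089172, -0.00072079,  0.00150511,
        0.00122254, -0.00030204]), 'joint_efforts': array([-7.45186321e-05, -5.87957525e+01,  6.41547460e-01, -2.91084248e+01,
       -5.38245868e-02,  1.79404404e-02,  1.76025314e-04]), 'ee_pos': array([ 194.52539205, -593.44281999,  221.83806042]), 'ee_rot': array([-3.10077467e+00, -4.95358674e-01,  5.14033366e-04]), 'force': array([-0.89647925, -0.02423079, -0.44779406]), 'wrist_torque': array([0.01328944, 0.02575897, 0.02297869]), 'grip_width': 87.69502497317858}
scene {'mtx': array([[421.80631445,   0.        , 257.89691802],
       [  0.        , 421.80631445, 195.19912415],
       [  0.        ,   0.        ,   1.        ]]), 'origin': array([1415.60747151,  433.99136878, 1093.1043495 ]), 'attitude': array([-1.4005515 , -2.18670268,  0.89941833])}
side {'mtx': array([[375.38466247,   0.        , 257.22893309],
       [  0.        , 375.38466247, 193.88403658],
       [  0.        ,   0.        ,   1.        ]]), 'origin': array([ 362.74233461, -743.67036519,  831.412143  ]), 'attitude': array([-2.26175542,  0.30811614, -0.12735106])}
{'mtx': array([[297.31863964,   0.        , 257.96050016],
       [  0.        , 297.31863964, 190.59664792],
       [  0.        ,   0.        ,   1.        ]]), 'origin': array([ 268.33379827, -568.39458725,  383.72815568]), 'attitude': array([ 2.34981615, -1.70272623, -0.24524735])}
```

View pics/scene0.png

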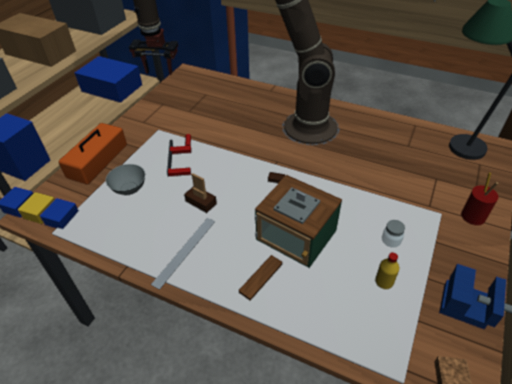

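View pics/side0.png

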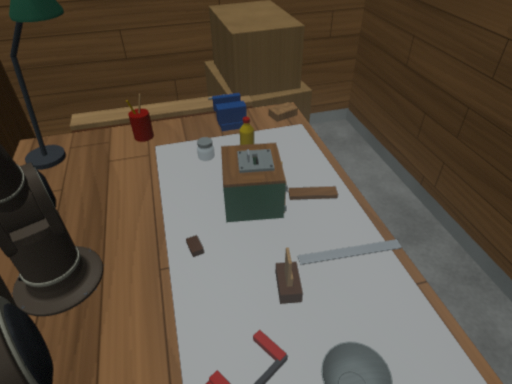

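The scene view shows the caul in its rack at about (200,190), the cabinet at (298,215) with its steel plate on top and its door facing the camera. The side view shows the rack at (289,280) and the plate at (255,160).

```bash
python3 - <<'E'
from h import *
D={n:np.load(n+".npz") for n in("scene","side")}
def box(n,win,z0,z1):
    d=D[n];u0,u1,v0,v1=win;P=d["P"][v0:v1,u0:u1].reshape(-1,3);ok=(d["d"][v0:v1,u0:u1].reshape(-1)>0)&(P[:,2]>z0)&(P[:,2]<z1)
    return P[ok]
W={"scene":dict(cab=(250,345,172,265),rack=(180,222,170,215)),"side":dict(cab=(215,290,140,220),rack=(270,308,240,306))}
for n in D:
  P=D[n]["P"]; print(n,"board z",np.median(P[300:310,(160 if n=='scene' else 220):(180 if n=='scene' else 240),2]))
  for o,z0,z1 in(("cab",152,165),("cab",166,176),("cab",180,205),("rack",42,54),("rack",75,145),("rack",120,145)):
    Q=box(n,W[n][o],z0,z1)
    if len(Q)<4: print(n,o,z0,len(Q));continue
    (c,sz,a)=cv2.minAreaRect(Q[:,:2].astype(np.float32))
    print(n,o,z0,len(Q),"c",np.round(c,1),"sz",np.round(sz,1),"ang",round(a,1),"z",np.round(np.percentile(Q[:,2],[5,50,95]),1),"mean",Q.mean(0).round(1))
E
```

```text
scene board z -742.8340296587836
scene cab 152 2181 c [584.8 162.2] sz [202.5 186.7] ang 80.1 z [155.6 159.4 162.9] mean [590.8 167.9 159.3]
scene cab 166 752 c [578.4 158.4] sz [111.9 144.5] ang 80.3 z [166.8 169.5 172.6] mean [601.8 161.6 169.6]
scene cab 180 55 c [576.6 164.3] sz [28.7  8.7] ang 77.4 z [181.3 192.  200.1] mean [577.6 164.3 190.7]
scene rack 42 268 c [ 588.7 -197.7] sz [102.9  60.3] ang 80.5 z [43.4 47.4 51.5] mean [ 596.2 -191.3   47.4]
scene rack 75 185 c [ 587.  -195.9] sz [54.7 16.2] ang 84.1 z [ 77.  108.4 135.6] mean [ 586.9 -194.1  107.6]
scene rack 120 64 c [ 584.6 -196. ] sz [52.3 10.9] ang 82.0 z [120.7 130.5 136.8] mean [ 585.7 -194.7  129.7]
side board z 11.300815596917687
side cab 152 1726 c [583.8 164.1] sz [207.7 180.2] ang 80.5 z [157.1 161.2 163.4] mean [574.2 144.6 160.9]
side cab 166 639 c [595.5 160.9] sz [105.1 103.9] ang 80.5 z [168.4 171.2 173.6] mean [595.5 155.7 171.2]
side cab 180 25 c [574.4 164.8] sz [30.   5.8] ang 85.9 z [182.6 196.6 199.6] mean [573.8 161.7 193.8]
side rack 42 615 c [ 585.9 -196.1] sz [105.2  56.5] ang 79.1 z [45.4 49.  51.6] mean [ 583.3 -204.5   48.9]
side rack 75 177 c [ 584.8 -196.4] sz [51.5 13.8] ang 79.6 z [ 76.8 118.6 137.9] mean [ 579.9 -202.9  113.6]
side rack 120 83 c [ 581.9 -196. ] sz [51.2  8. ] ang 79.5 z [122.8 135.9 138.4] mean [ 580.7 -199.3  133.6]
```

Call:
play_rows:
  series: [0, 0, -8, 0, 0, 0.94, -1, 0, 0, -8, 0, 0, 0.94, -1, 0, 0, -8, 0, 0, 0.94, -1, 0, 0, -8, 0, 0, 0.94, -1, 0, 0, -8, 0, 0, 0.94, -1, 0, 0, -8, 0, 0, 0.94, -1]
  newtons: 20

```text
clock: 0.85
ee_pos: [194.6, -593.6, 270.4]
ee_rot: [-3.128, 0.279, 0.001]
force: [0.4, 0.2, -0.7]
grip_width: 87.6
```

```bash
cat >> h.py <<'E'
def to(target,yawx=-9.9):
    s=r.sense();M=R.from_rotvec(s["ee_rot"]).as_matrix()
    want=np.array([[np.cos(np.radians(yawx)),np.sin(np.radians(yawx)),0],[np.sin(np.radians(yawx)),-np.cos(np.radians(yawx)),0],[0,0,-1]]).T
    # columns: x, y=-cab y, z down
    want=np.column_stack([want[:,0],np.cross([0,0,-1],want[:,0]),[0,0,-1]])
    print("t",round(s["clock"],2),"pos",s["ee_pos"].round(1),"F",s["force"].round(2),"T",s["wrist_torque"].round(2),"w",round(s["grip_width"],1),"q7",s["qpos"][6].round(2))
    print("tool delta",(M.T@(np.array(target)-s["ee_pos"])).round(2),"delta in wanted axes",(want.T@(np.array(target)-s["ee_pos"])).round(2),"turn/5deg",(R.from_matrix(M.T@want).as_rotvec()/np.radians(5)).round(3))
E
python3 -c "
from h import *
to([583.5,-196,255])"
```

```text
t 0.85 pos [ 194.6 -593.6  270.4] F [ 0.44  0.19 -0.71] T [ 0.01  0.01 -0.  ] w 87.6 q7 -0.54
tool delta [ 312.3  -460.22   15.65] delta in wanted axes [ 314.72 -458.58   15.43] turn/5deg [-0.009  0.005 -0.061]
```

Call:
play_rows:
  series: [13, -19, 0, 0, 0, -0.06, -1, 26, -38, 1, 0, 0, 0, -1, 30, -44, 2, 0, 0, 0, -1, 30, -44, 2, 0, 0, 0, -1, 30, -44, 2, 0, 0, 0, -1, 30, -44, 2, 0, 0, 0, -1, 30, -44, 2, 0, 0, 0, -1, 30, -44, 2, 0, 0, 0, -1, 30, -44, 2, 0, 0, 0, -1, 28, -41, 1, 0, 0, 0, -1, 22, -32, 0, 0, 0, 0, -1, 14, -20, 0, 0, 0, 0, -1]

```text
clock: 2.35
ee_pos: [581.8, -191.1, 253.9]
ee_rot: [-3.13, 0.257, 0.001]
force: [0.2, -0.3, 0.1]
grip_width: 87.8
```

```bash
python3 - <<'E'
from h import *
to([583.5,-196,255])
c=r.calibration("wrist");p,d=r.camera("wrist")
K=c["mtx"];v,u=np.mgrid[:384,:512];x=(u-K[0,2])/K[0,0];y=(v-K[1,2])/K[1,1];th=np.hypot(x,y)+1e-9
ray=np.stack([np.tan(th)*x/th,np.tan(th)*y/th,np.ones_like(x)],-1)
P=(ray*d[...,None])@att(c).T+c["origin"]
np.savez("w1.npz",p=p,d=d,P=P)
cv2.imwrite("pics/w1.png",p[...,::-1])
for z0,z1 in((43,52),(60,85),(126,142)):
    m=(d>0)&(P[...,2]>z0)&(P[...,2]<z1)&(np.hypot(P[...,0]-585,P[...,1]+196)<75)
    Q=P[m];q,w,a=cv2.minAreaRect(Q[:,:2].astype(np.float32));print(z0,len(Q),np.round(q,1),np.round(w,1),round(a,1),Q.mean(0).round(1))
E
```

```text
t 2.35 pos [ 581.8 -191.1  253.9] F [ 0.24 -0.33  0.1 ] T [-0.01  0.04  0.03] w 87.8 q7 -1.55
tool delta [ 2.44  4.54 -1.13] delta in wanted axes [ 2.48  4.52 -1.12] turn/5deg [-0.016  0.011  0.105]
43 2184 [ 584.9 -195.2] [99.4 55.8] 79.3 [ 591.9 -195.7   47.6]
60 382 [ 588.5 -195. ] [48.5  6.7] 79.6 [ 588.7 -194.8   74.1]
126 505 [ 581.8 -193.6] [49.2  8.4] 80.0 [ 582.5 -193.8  133.8]
```

View pics/w1.png

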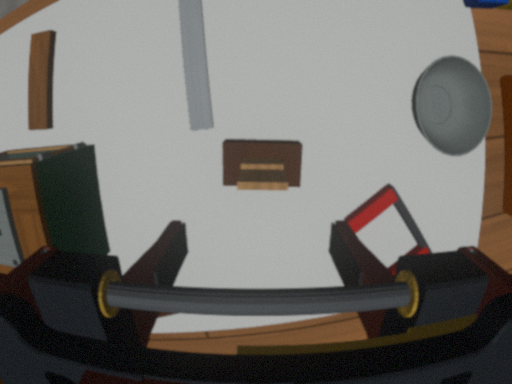

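The wrist view shows the rack at (262,163), with the tongue's top at (262,186) and the step ledge at (262,167) on the +x side. The caul therefore faces the way the cabinet needs. Now I'll go down and grip.

Call:
play_rows:
  series: [1.3, 3.4, 10, 0, 0, 0.08, -1, 0, 0, 25, 0, 0, 0, -1, 0, 0, 25, 0, 0, 0, -1, 0, 0, 25, 0, 0, 0, -1, 0, 0, 20, 0, 0, 0, -1, 0, 0, 15, 0, 0, 0, -1, 0, 0, 12, 0, 0, 0, -1, 0, 0, 9, 0, 0, 0, -1, 0, 0, 6, 0, 0, 0, -1, 0, 0, 0, 0, 0, 0, -1]

```text
clock: 3.65
ee_pos: [581.5, -199.1, 107.4]
ee_rot: [-3.129, 0.278, 0.0]
force: [0.2, 0.5, -0.3]
grip_width: 87.8
```

Call:
play_rows:
  series: [0, 0, 0, 0, 0, 0, 0.0, 0, 0, 0, 0, 0, 0, 0.0, 0, 0, 0, 0, 0, 0, 0.2, 0, 0, 0, 0, 0, 0, 0.4, 0, 0, 0, 0, 0, 0, 1, 0, 0, 0, 0, 0, 0, 1, 0, 0, 0, 0, 0, 0, 1, 0, 0, 0, 0, 0, 0, 1]
  newtons: 20

```text
clock: 4.65
ee_pos: [581.6, -199.1, 107.7]
ee_rot: [-3.129, 0.278, -0.0]
force: [0.0, 0.4, 1.8]
grip_width: 49.8
```

```bash
python3 -c "
from h import *
to([583,-194.5,107])"
```

```text
t 4.65 pos [ 581.6 -199.1  107.7] F [0.   0.39 1.82] T [0.1  0.02 0.03] w 49.8 q7 -1.58
tool delta [ 0.57 -4.81  0.69] delta in wanted axes [ 0.59 -4.81  0.69] turn/5deg [-0.    -0.002 -0.05 ]
```

Call:
play_rows:
  series: [0, 0, -2, 0, 0, 0, 1, 0, 0, -4, 0, 0, 0, 1, 0, 0, -6, 0, 0, 0, 1, 0, 0, -8, 0, 0, 0, 1, 0, 0, -12, 0, 0, 0, 1, 0, 0, -15, 0, 0, 0, 1, 0, 0, -25, 0, 0, 0, 1, 0, 0, -35, 0, 0, 0, 1, 0, 0, -40, 0, 0, 0, 1, 0, 0, -35, 0, 0, 0, 1, 0, 0, -18, 0, 0, 0, 1, 0, 0, 0, 0, 0, 0, 1]

```text
clock: 6.15
ee_pos: [581.9, -199.3, 308.9]
ee_rot: [3.129, -0.278, 0.004]
force: [0.3, -0.2, -1.4]
grip_width: 50.2
```

```bash
python3 - <<'E'
from h import *
to([607,159,308])
p,d=r.camera("side");P=cloud("side",d,r.calibration("side"));cv2.imwrite("pics/s1.png",cv2.resize(p[100:300,180:400,::-1],None,fx=3,fy=3))
s=r.sense();q=s["ee_pos"]
m=(d>0)&(np.hypot(P[...,0]-q[0],P[...,1]-q[1])<50)&(P[...,2]<280)&(P[...,2]>150)
Q=P[m];print(len(Q),Q.min(0),Q.max(0))
M=R.from_rotvec(s["ee_rot"]).as_matrix()
L=(Q-q)@M
for a,b in((-10,20),(20,35),(35,50),(50,65),(65,80),(80,95)):
    k=(L[:,2]>a)&(L[:,2]<b);print(a,k.sum(),np.percentile(L[k],[5,50,95],axis=0).round(1).tolist() if k.sum()>3 else "")
E
```

```text
t 6.15 pos [ 581.9 -199.3  308.9] F [ 0.26 -0.17 -1.37] T [0.08 0.06 0.03] w 50.2 q7 -1.55
tool delta [ -38.49 -357.12    0.68] delta in wanted axes [ -36.89 -357.29    0.89] turn/5deg [ 0.004 -0.027 -0.051]
216 [ 573.69456092 -224.75820198  219.75825763] [ 590.11239116 -170.8525271   279.75920706]
-10 0 
20 39 [[-3.5, -14.8, 27.9], [3.7, 21.2, 30.6], [10.0, 23.9, 34.5]]
35 54 [[-3.5, -24.1, 36.4], [-2.2, 21.8, 42.2], [8.6, 24.1, 49.0]]
50 53 [[-3.5, -21.6, 50.6], [-1.4, 20.8, 57.3], [9.5, 23.1, 64.2]]
65 49 [[-3.6, -18.4, 66.1], [-0.5, 20.2, 72.1], [9.5, 22.8, 78.6]]
80 21 [[-3.2, -15.4, 80.6], [0.0, 20.4, 84.7], [8.6, 22.7, 86.2]]
```

View pics/s1.png

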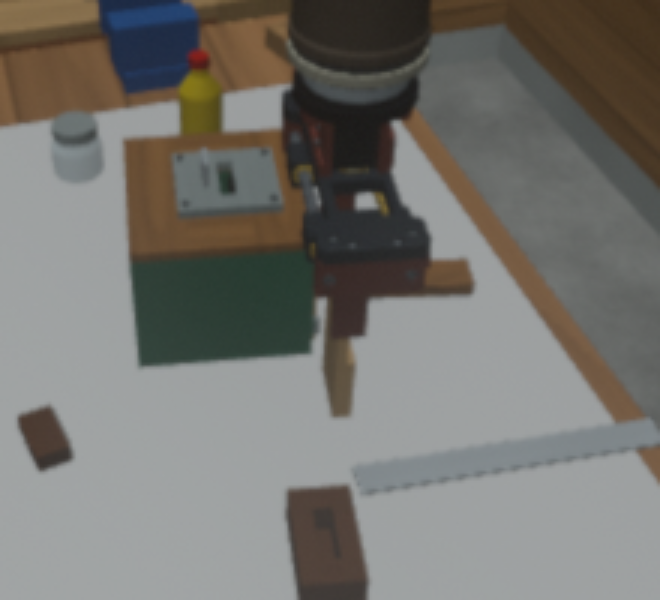

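The side view shows the caul hanging straight at (340,370) and the rack empty. In the tool frame its -x face is at -3.5 mm at every height, so it isn't tilted. Next I carry it over the cabinet.

Call:
play_rows:
  series: [-1.7, -12, 0, 0, 0, -0.09, 1, -3.6, -26, 0, 0, 0, 0, 1, -5, -36, 0, 0, 0, 0, 1, -5.5, -40, 0, 0, 0, 0, 1, -5.5, -40, 0, 0, 0, 0, 1, -5.5, -40, 0, 0, 0, 0, 1, -5.5, -40, 0, 0, 0, 0, 1, -5.5, -40, 0, 0, 0, 0, 1, -5, -36, 0, 0, 0, 0, 1, -3.6, -26, 0, 0, 0, 0, 1, -1.9, -14, 0, 0, 0, 0, 1, -1, -7, 0, 0, 0, 0, 1]

```text
clock: 7.7
ee_pos: [592.7, 161.7, 306.8]
ee_rot: [3.13, -0.264, -0.002]
force: [-0.4, -0.5, -0.7]
grip_width: 50.1
```

Call:
play_rows:
  series: [0, 0, 0, 0, 0, 0, 1, 0, 0, 0, 0, 0, 0, 1, 0, 0, 0, 0, 0, 0, 1]

```text
clock: 8.07
ee_pos: [593.3, 160.0, 307.7]
ee_rot: [3.13, -0.268, 0.0]
force: [0.2, 0.7, -0.8]
grip_width: 50.1
```

```bash
python3 - <<'E'
from h import *
to([596.2,160.8,305],-9.7)
c=r.calibration("wrist");p,d=r.camera("wrist")
K=c["mtx"];v,u=np.mgrid[:384,:512];x=(u-K[0,2])/K[0,0];y=(v-K[1,2])/K[1,1];th=np.hypot(x,y)+1e-9
P=(np.stack([np.tan(th)*x/th,np.tan(th)*y/th,np.ones_like(x)],-1)*d[...,None])@att(c).T+c["origin"]
cv2.imwrite("pics/w2.png",p[...,::-1])
for z0,z1 in((156,164),(167,174)):
    m=(d>0)&(P[...,2]>z0)&(P[...,2]<z1)&(np.hypot(P[...,0]-590,P[...,1]-162)<130)
    Q=P[m];q,w,a=cv2.minAreaRect(Q[:,:2].astype(np.float32));print(z0,len(Q),np.round(q,1),np.round(w,1),round(a,1))
E
```

```text
t 8.07 pos [593.3 160.  307.7] F [ 0.18  0.69 -0.76] T [ 0.01  0.02 -0.  ] w 50.1 q7 -2.18
tool delta [ 2.68 -1.23  2.74] delta in wanted axes [ 2.69 -1.23  2.74] turn/5deg [ 0.003 -0.003 -0.015]
156 13509 [586.6 164.5] [201.2 171.4] 80.3
167 5654 [594.2 163.3] [100.8 105. ] 80.3
```

View pics/w2.png

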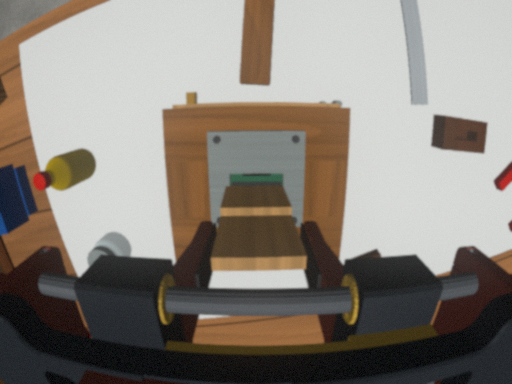

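The wrist view shows the slot (green) at (257,178), with the caul's thick end centred on it in y at columns 220–292. I'll lower it beside the fence, with its bottom about 12 mm above the plate.

Call:
play_rows:
  series: [0, -0.5, 5, 0, 0, 0, 1, 0, 0, 10, 0, 0, 0, 1, 0, 0, 10, 0, 0, 0, 1, 0, 0, 7, 0, 0, 0, 1, 0, 0, 4, 0, 0, 0, 1, 0, 0, 0, 0, 0, 0, 1, 0, 0, 0, 0, 0, 0, 1]

```text
clock: 9.0
ee_pos: [593.4, 161.6, 272.0]
ee_rot: [-3.13, 0.266, -0.001]
force: [0.2, 0.2, -0.6]
grip_width: 50.3
```

Call:
play_rows:
  series: [-2, 0, 0, 0, 0, 0, 1, -2, 0, 0, 0, 0, 0, 1, -1, 0, 0, 0, 0, 0, 1, -1, 0, 0, 0, 0, 0, 1, -1, 0, 0, 0, 0, 0, 1, 0, 0, 0, 0, 0, 0, 1]

```text
clock: 9.75
ee_pos: [586.3, 162.7, 271.6]
ee_rot: [3.13, -0.266, -0.0]
force: [-0.2, -0.2, -0.9]
grip_width: 50.1
```

```bash
python3 -c "
from h import *
to([592.2,161.5,270],-9.7)"
```

```text
t 9.75 pos [586.3 162.7 271.6] F [-0.17 -0.21 -0.9 ] T [-0.01  0.08 -0.03] w 50.1 q7 -2.19
tool delta [6.04 0.18 1.62] delta in wanted axes [6.04 0.18 1.62] turn/5deg [0.001 0.    0.001]
```

Call:
play_rows:
  series: [-0.5, 0, 0, 0, 0, 0, 1, -0.5, 0, 0, 0, 0, 0, 1, -0.5, 0, 0, 0, 0, 0, 1, -0.5, 0, 0, 0, 0, 0, 1, 0, 0, 0, 0, 0, 0, 1]

```text
clock: 10.38
ee_pos: [584.3, 163.1, 271.7]
ee_rot: [3.13, -0.265, 0.0]
force: [-1.3, -0.6, -1.2]
grip_width: 50.4
```

Call:
play_rows:
  series: [-0.5, 0, 0, 0, 0, 0, 1, -0.5, 0, 0, 0, 0, 0, 1, 0, 0, 0, 0, 0, 0, 1]

```text
clock: 10.75
ee_pos: [583.3, 163.2, 271.7]
ee_rot: [-3.13, 0.265, -0.0]
force: [0.9, -0.4, -0.8]
grip_width: 50.5
```

Call:
play_rows:
  series: [-0.5, 0, 0, 0, 0, 0, 1, -0.5, 0, 0, 0, 0, 0, 1, 0, 0, 0, 0, 0, 0, 1]

```text
clock: 11.12
ee_pos: [582.3, 163.4, 271.7]
ee_rot: [3.13, -0.266, 0.0]
force: [0.2, -0.1, -1.1]
grip_width: 50.0
```

Call:
play_rows:
  series: [-0.5, 0, 0, 0, 0, 0, 1, 0, 0, 0, 0, 0, 0, 1]

```text
clock: 11.38
ee_pos: [581.9, 163.5, 271.6]
ee_rot: [3.13, -0.266, 0.0]
force: [-0.2, -0.8, -1.1]
grip_width: 50.1
```

```bash
python3 -c "
from h import *
to([592.2,161.5,270],-9.7)"
```

```text
t 11.38 pos [581.9 163.5 271.6] F [-0.24 -0.79 -1.08] T [ 0.02  0.04 -0.03] w 50.1 q7 -2.2
tool delta [10.5   0.18  1.65] delta in wanted axes [10.5   0.18  1.65] turn/5deg [ 0.001 -0.     0.   ]
```

Call:
play_rows:
  series: [-0.5, 0, 0, 0, 0, 0, 1, 0, 0, 0, 0, 0, 0, 1]

```text
clock: 11.62
ee_pos: [581.4, 163.6, 271.6]
ee_rot: [3.13, -0.266, 0.0]
force: [0.1, -0.2, -1.3]
grip_width: 50.1
```

```bash
python3 -c "
from h import *
to([592.2,161.5,270],-9.7)"
```

```text
t 11.62 pos [581.4 163.6 271.6] F [ 0.05 -0.24 -1.32] T [ 0.04  0.02 -0.  ] w 50.1 q7 -2.2
tool delta [10.99  0.21  1.64] delta in wanted axes [10.99  0.21  1.64] turn/5deg [-0.    -0.001  0.001]
```

Call:
play_rows:
  series: [-0.5, 0, 0, 0, 0, 0, 1, 0, 0, 0, 0, 0, 0, 1]

```text
clock: 11.88
ee_pos: [580.9, 163.6, 271.7]
ee_rot: [3.13, -0.266, 0.0]
force: [-0.0, 0.1, -0.1]
grip_width: 50.0
```

```bash
python3 -c "
from h import *
to([592.2,161.5,270],-9.7)"
```

```text
t 11.88 pos [580.9 163.6 271.7] F [-0.01  0.07 -0.11] T [ 0.02 -0.06 -0.04] w 50.0 q7 -2.2
tool delta [11.46  0.17  1.66] delta in wanted axes [11.46  0.17  1.66] turn/5deg [ 0.    -0.001 -0.   ]
```

Call:
play_rows:
  series: [-0.5, 0, 0, 0, 0, 0, 1, 0, 0, 0, 0, 0, 0, 1]

```text
clock: 12.12
ee_pos: [580.4, 163.7, 271.7]
ee_rot: [3.13, -0.266, 0.0]
force: [0.2, -0.2, -0.5]
grip_width: 50.0
```

```bash
python3 -c "
from h import *
to([592.2,161.5,270],-9.7)"
```

```text
t 12.12 pos [580.4 163.7 271.7] F [ 0.25 -0.23 -0.45] T [-0.   -0.09  0.04] w 50.0 q7 -2.2
tool delta [11.97  0.19  1.65] delta in wanted axes [11.97  0.19  1.65] turn/5deg [ 0.    -0.001  0.   ]
```

Call:
play_rows:
  series: [-0.5, 0, 0, 0, 0, 0, 1, 0, 0, 0, 0, 0, 0, 1]

```text
clock: 12.38
ee_pos: [580.0, 163.8, 271.7]
ee_rot: [-3.13, 0.266, -0.0]
force: [0.3, -0.5, -1.1]
grip_width: 50.3
```

```bash
python3 -c "
from h import *
to([592.2,161.5,270],-9.7)"
```

```text
t 12.38 pos [580.  163.8 271.7] F [ 0.32 -0.53 -1.05] T [-0.02 -0.17 -0.05] w 50.3 q7 -2.2
tool delta [12.43  0.23  1.7 ] delta in wanted axes [12.43  0.23  1.7 ] turn/5deg [-0.    -0.003  0.001]
```

Call:
play_rows:
  series: [-0.5, 0, 0, 0, 0, 0, 1, 0, 0, 0, 0, 0, 0, 1]

```text
clock: 12.62
ee_pos: [579.5, 163.8, 271.7]
ee_rot: [-3.13, 0.266, -0.0]
force: [0.5, -0.5, -1.2]
grip_width: 50.0
```

```bash
python3 - <<'E'
from h import *
to([592.2,161.5,270],-9.7)
p,d=r.camera("scene");cv2.imwrite("pics/c3.png",cv2.resize(p[140:250,240:360,::-1],None,fx=5,fy=5,interpolation=cv2.INTER_CUBIC))
F=[];T=[]
for _ in range(4):
    s=r.sense();F.append(s["force"]);T.append(s["wrist_torque"]);r.camera("wrist")
print(np.mean(F,0).round(2),np.mean(T,0).round(3))
E
```

```text
t 12.62 pos [579.5 163.8 271.7] F [ 0.55 -0.46 -1.19] T [-0.   -0.23 -0.03] w 50.0 q7 -2.2
tool delta [12.92  0.17  1.67] delta in wanted axes [12.92  0.17  1.67] turn/5deg [-0.    -0.002 -0.001]
[ 0.54 -0.37 -0.67] [ 0.031 -0.181 -0.001]
```

View pics/c3.png

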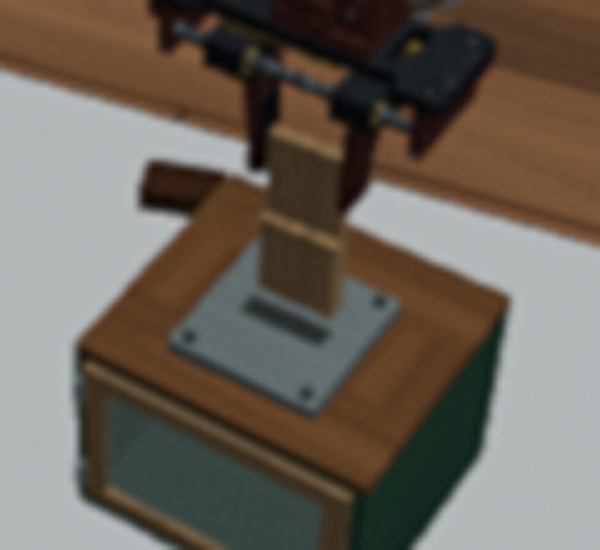

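The crop shows the caul against the fence side with the slot just in front of it at (287,320). The torque about y falls steadily from roughly TCP x = 581.2, so contact is light. I'll back off in steps to check whether the caul slipped in the grip.

```bash
cat > av.py <<'E'
from h import *
F=[];T=[];X=[]
for _ in range(6):
    s=r.sense();F.append(s["force"]);T.append(s["wrist_torque"]);X.append(s["ee_pos"]);r.camera("wrist")
print(s["clock"],np.mean(X,0).round(2),"F",np.mean(F,0).round(2),"T",np.mean(T,0).round(3))
E
```

Call:
play_rows:
  series: [0.8, 0, 0, 0, 0, 0, 1, 0, 0, 0, 0, 0, 0, 1]

```text
clock: 13.12
ee_pos: [580.2, 163.8, 271.6]
ee_rot: [3.13, -0.266, -0.0]
force: [-0.1, -0.5, 1.0]
grip_width: 50.3
```

```bash
python3 av.py
```

```text
13.375 [580.19 163.76 271.6 ] F [ 0.74 -0.21 -0.7 ] T [ 0.011 -0.147  0.033]
```

Call:
play_rows:
  series: [0.8, 0, 0, 0, 0, 0, 1, 0, 0, 0, 0, 0, 0, 1]

```text
clock: 13.68
ee_pos: [581.0, 163.6, 271.6]
ee_rot: [3.13, -0.266, -0.0]
force: [0.2, 0.2, -1.2]
grip_width: 50.2
```

```bash
python3 av.py
```

```text
13.925 [580.97 163.61 271.59] F [ 0.2  -0.04 -0.97] T [ 0.001 -0.013 -0.004]
```

Call:
play_rows:
  series: [1.5, 0, 0, 0, 0, 0, 1, 0, 0, 0, 0, 0, 0, 1]

```text
clock: 14.22
ee_pos: [582.6, 163.3, 271.6]
ee_rot: [3.13, -0.266, -0.0]
force: [-0.7, -0.7, -0.5]
grip_width: 50.2
```

```bash
python3 av.py
```

```text
14.475 [582.5  163.36 271.62] F [-0.18 -0.05 -0.98] T [0.04  0.008 0.007]
```

Contact repeats at TCP x ≈ 581.2 in both directions, elastic and about 0.5 N. Moving 11 mm back along the cabinet's x puts the TCP at (592.0,161.7), which agrees with the camera estimate. Next I move over the slot and start down.

Call:
play_rows:
  series: [3, 0, 0, 0, 0, 0, 1, 4, 0, 0, 0, 0, 0, 1, 2.6, 0, 0, 0, 0, 0, 1, 0, 0, 0, 0, 0, 0, 1, 0, 0, 2, 0, 0, 0, 1, 0, 0, 3, 0, 0, 0, 1, 0, 0, 2, 0, 0, 0, 1, 0, 0, 1, 0, 0, 0, 1, 0, 0, 1, 0, 0, 0, 1, 0, 0, 0, 0, 0, 0, 1]

```text
clock: 15.78
ee_pos: [591.9, 161.8, 262.6]
ee_rot: [3.13, -0.266, -0.0]
force: [0.6, 0.3, -0.6]
grip_width: 50.3
```

```bash
python3 av.py
```

```text
16.025 [591.98 161.76 262.69] F [ 0.14  0.17 -0.74] T [0.029 0.011 0.016]
```

Call:
play_rows:
  series: [0, 0, 1, 0, 0, 0, 1, 0, 0, 1, 0, 0, 0, 1, 0, 0, 1, 0, 0, 0, 1]

```text
clock: 16.45
ee_pos: [591.9, 161.7, 259.5]
ee_rot: [3.13, -0.266, -0.0]
force: [-0.4, -0.5, 0.5]
grip_width: 50.1
```

```bash
python3 av.py
```

```text
16.7 [591.93 161.73 259.53] F [ 0.   -0.2  -0.98] T [ 0.042  0.016 -0.005]
```

Call:
play_rows:
  series: [0, 0, 1, 0, 0, 0, 1, 0, 0, 1, 0, 0, 0, 1, 0, 0, 0, 0, 0, 0, 1]

```text
clock: 17.12
ee_pos: [591.9, 161.7, 257.5]
ee_rot: [3.13, -0.266, -0.0]
force: [-0.3, 0.8, -0.8]
grip_width: 50.2
```

Call:
play_rows:
  series: [0, 0, 1, 0, 0, 0, 1, 0, 0, 1, 0, 0, 0, 1, 0, 0, 0, 0, 0, 0, 1]

```text
clock: 17.5
ee_pos: [591.9, 161.7, 255.5]
ee_rot: [3.13, -0.266, -0.0]
force: [0.5, -0.5, -0.4]
grip_width: 50.4
```

Call:
play_rows:
  series: [0, 0, 1, 0, 0, 0, 1, 0, 0, 1, 0, 0, 0, 1, 0, 0, 0, 0, 0, 0, 1]

```text
clock: 17.88
ee_pos: [591.9, 161.8, 253.5]
ee_rot: [3.13, -0.265, -0.0]
force: [-0.3, 1.0, -0.5]
grip_width: 50.5
```

```bash
python3 av.py
```

```text
18.125 [591.9  161.75 253.57] F [-0.43  0.26 -0.79] T [0.043 0.07  0.008]
```

It has entered the slot with no upward force, and the cheek is just starting to touch. I'll carry on gently.

Call:
play_rows:
  series: [0, 0, 1, 0, 0, 0, 1, 0, 0, 1, 0, 0, 0, 1, 0, 0, 1, 0, 0, 0, 1]

```text
clock: 18.55
ee_pos: [592.3, 161.8, 251.3]
ee_rot: [-3.13, 0.266, -0.002]
force: [-1.0, -0.3, 6.0]
grip_width: 50.4
```

Call:
play_rows:
  series: [0, 0, 1, 0, 0, 0, 1, 0, 0, 1, 0, 0, 0, 1, 0, 0, 1, 0, 0, 0, 1]

```text
clock: 18.92
ee_pos: [592.4, 161.8, 248.4]
ee_rot: [-3.13, 0.266, -0.002]
force: [0.3, -0.7, 7.5]
grip_width: 50.2
```

```bash
python3 av.py
```

```text
19.175 [592.3 161.8 248.3] F [-0.7  -0.41  6.04] T [-0.185  0.259  0.057]
```

Call:
play_rows:
  series: [0, 0, 1, 0, 0, 0, 1, 0, 0, 1, 0, 0, 0, 1, 0, 0, 1, 0, 0, 0, 1, 0, 0, 1, 0, 0, 0, 1]

```text
clock: 19.73
ee_pos: [591.9, 161.9, 243.6]
ee_rot: [-3.13, 0.265, -0.0]
force: [-0.2, 0.4, 3.7]
grip_width: 50.4
```

Call:
play_rows:
  series: [0, 0, 1, 0, 0, 0, 1, 0, 0, 1, 0, 0, 0, 1, 0, 0, 1, 0, 0, 0, 1, 0, 0, 1, 0, 0, 0, 1]

```text
clock: 20.23
ee_pos: [591.9, 161.8, 239.6]
ee_rot: [-3.13, 0.265, 0.0]
force: [-0.8, 1.3, 3.4]
grip_width: 50.1
```

```bash
python3 - <<'E'
from h import *
to([592,161.7,182],-9.7)
s=r.sense();p,d=r.camera("scene");P=cloud("scene",d,r.calibration("scene"))
M=R.from_rotvec(s["ee_rot"]).as_matrix();L=(P-s["ee_pos"])@M
for y in(-12,-6,0,6,12):
    k=(d>0)&(abs(L[...,1]-y)<3)&(abs(L[...,0]-2)<9)&(L[...,2]>-40)&(L[...,2]<70);print(y,"top z",P[k][:,2].max().round(1),"step x>5 top",P[k&(L[...,0]>4.5)][:,2].max().round(1) if (k&(L[...,0]>4.5)).any() else None)
E
```

```text
t 20.23 pos [591.9 161.8 239.6] F [-0.76  1.3   3.42] T [0.12 0.2  0.14] w 50.1 q7 -2.2
tool delta [ 0.07  0.1  57.55] delta in wanted axes [ 0.07  0.1  57.55] turn/5deg [-0.     0.     0.001]
-12 top z 268.0 step x>5 top 263.3
-6 top z 268.9 step x>5 top 267.2
0 top z 267.2 step x>5 top 263.0
6 top z 270.5 step x>5 top 263.8
12 top z 269.5 step x>5 top 269.5
```

No slip: the caul's top is at 268 mm and 267 was expected. The force is 3–4 N steady. I'll continue.

Call:
play_rows:
  series: [0, 0, 1.5, 0, 0, 0, 1, 0, 0, 1.5, 0, 0, 0, 1, 0, 0, 1.5, 0, 0, 0, 1, 0, 0, 1.5, 0, 0, 0, 1, 0, 0, 1.5, 0, 0, 0, 1, 0, 0, 1.5, 0, 0, 0, 1, 0, 0, 1.5, 0, 0, 0, 1, 0, 0, 1.5, 0, 0, 0, 1]

```text
clock: 21.28
ee_pos: [591.9, 161.7, 227.5]
ee_rot: [3.13, -0.266, -0.0]
force: [-1.3, 0.3, 2.7]
grip_width: 49.9
```

Call:
play_rows:
  series: [0, 0, 1.5, 0, 0, 0, 1, 0, 0, 1.5, 0, 0, 0, 1, 0, 0, 1.5, 0, 0, 0, 1, 0, 0, 1.5, 0, 0, 0, 1, 0, 0, 1.5, 0, 0, 0, 1, 0, 0, 1.5, 0, 0, 0, 1, 0, 0, 1.5, 0, 0, 0, 1, 0, 0, 1.5, 0, 0, 0, 1]

```text
clock: 22.28
ee_pos: [592.0, 161.7, 215.5]
ee_rot: [3.13, -0.266, 0.0]
force: [-0.8, -0.1, 3.6]
grip_width: 50.3
```

Call:
play_rows:
  series: [0, 0, 1.5, 0, 0, 0, 1, 0, 0, 1.5, 0, 0, 0, 1, 0, 0, 1.5, 0, 0, 0, 1, 0, 0, 1.5, 0, 0, 0, 1, 0, 0, 1.5, 0, 0, 0, 1, 0, 0, 1.5, 0, 0, 0, 1, 0, 0, 1.5, 0, 0, 0, 1, 0, 0, 1.5, 0, 0, 0, 1]

```text
clock: 23.28
ee_pos: [591.9, 161.8, 203.5]
ee_rot: [3.13, -0.265, -0.0]
force: [-2.8, 0.9, 2.7]
grip_width: 50.0
```

```bash
python3 - <<'E'
from h import *
to([592,161.7,182],-9.7)
s=r.sense();p,d=r.camera("scene");P=cloud("scene",d,r.calibration("scene"))
M=R.from_rotvec(s["ee_rot"]).as_matrix();L=(P-s["ee_pos"])@M
for y in(-12,-6,0,6,12):
    k=(d>0)&(abs(L[...,1]-y)<3)&(abs(L[...,0]-2)<9)&(L[...,2]>-40)&(L[...,2]<70);print(y,"top z",P[k][:,2].max().round(1))
E
```

```text
t 23.27 pos [591.9 161.8 203.5] F [-2.8   0.95  2.72] T [0.08 0.44 0.09] w 50.0 q7 -2.21
tool delta [ 0.1   0.05 21.52] delta in wanted axes [ 0.1   0.05 21.52] turn/5deg [0.    0.001 0.001]
-12 top z 233.1
-6 top z 233.4
0 top z 233.1
6 top z 232.9
12 top z 232.8
```

Call:
play_rows:
  series: [0, 0, 1.5, 0, 0, 0, 1, 0, 0, 1.5, 0, 0, 0, 1, 0, 0, 1.5, 0, 0, 0, 1, 0, 0, 1.5, 0, 0, 0, 1, 0, 0, 1.5, 0, 0, 0, 1, 0, 0, 1.5, 0, 0, 0, 1, 0, 0, 1.5, 0, 0, 0, 1, 0, 0, 1.5, 0, 0, 0, 1]

```text
clock: 24.32
ee_pos: [591.9, 161.8, 191.5]
ee_rot: [3.13, -0.266, -0.0]
force: [-1.7, 0.5, 2.6]
grip_width: 50.8
```

Call:
play_rows:
  series: [0, 0, 1.5, 0, 0, 0, 1, 0, 0, 1.5, 0, 0, 0, 1, 0, 0, 1.5, 0, 0, 0, 1, 0, 0, 1.5, 0, 0, 0, 1, 0, 0, 1.5, 0, 0, 0, 1, 0, 0, 1.5, 0, 0, 0, 1, 0, 0, 1.5, 0, 0, 0, 1, 0, 0, 1, 0, 0, 0, 1, 0, 0, 0, 0, 0, 0, 1]

```text
clock: 25.45
ee_pos: [592.0, 161.7, 180.0]
ee_rot: [3.13, -0.266, -0.0]
force: [0.1, 1.1, -0.5]
grip_width: 50.4
```

```bash
python3 - <<'E'
from h import *
to([592,161.7,180],-9.7)
s=r.sense();p,d=r.camera("scene");P=cloud("scene",d,r.calibration("scene"))
cv2.imwrite("pics/c4.png",cv2.resize(p[140:250,240:360,::-1],None,fx=5,fy=5,interpolation=cv2.INTER_CUBIC))
M=R.from_rotvec(s["ee_rot"]).as_matrix();L=(P-s["ee_pos"])@M
for y in(-12,-6,0,6,12):
    k=(d>0)&(abs(L[...,1]-y)<3)&(abs(L[...,0]-2)<9)&(L[...,2]>-40)&(L[...,2]<70);print(y,"top z",P[k][:,2].max().round(1))
E
```

```text
t 25.45 pos [592.  161.7 180. ] F [ 0.06  1.1  -0.51] T [ 0.02  0.01 -0.01] w 50.4 q7 -2.22
tool delta [ 0.04 -0.05 -0.04] delta in wanted axes [ 0.04 -0.05 -0.04] turn/5deg [ 0.002  0.001 -0.   ]
-12 top z 208.7
-6 top z 207.6
0 top z 209.7
6 top z 211.0
12 top z 209.5
```

View pics/c4.png

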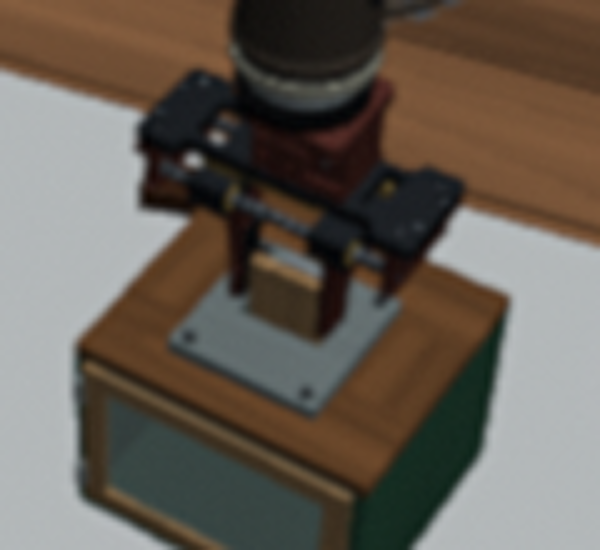

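The crop shows only the tongue above the plate at (287,295). The force is back to the caul's weight alone, so the cheek is cleared. Time to release and then retreat.

Call:
play_rows:
  series: [0, 0, 0, 0, 0, 0, -1, 0, 0, 0, 0, 0, 0, -1, 0, 0, 0, 0, 0, 0, -1, 0, 0, 0, 0, 0, 0, -1, 0, 0, 0, 0, 0, 0, -1, 0, 0, 0, 0, 0, 0, -1]

```text
clock: 26.25
ee_pos: [592.0, 161.7, 180.1]
ee_rot: [3.13, -0.266, 0.0]
force: [-0.4, 0.1, 0.7]
grip_width: 87.6
```

Call:
play_rows:
  series: [0, 0, -5, 0, 0, 0, -1, 0, 0, -10, 0, 0, 0, -1, 0, 0, -20, 0, 0, 0, -1, 0, 0, -30, 0, 0, 0, -1, 0, 0, -30, 0, 0, 0, -1, 0, 0, -20, 0, 0, 0, -1, 0, 0, -10, 0, 0, 0, -1, 0, 0, 0, 0, 0, 0, -1]

```text
clock: 27.25
ee_pos: [592.2, 161.8, 305.8]
ee_rot: [-3.13, 0.266, -0.002]
force: [0.2, -0.0, -0.2]
grip_width: 88.1
```

```bash
python3 - <<'E'
from h import *
p,d=r.camera("scene");P=cloud("scene",d,r.calibration("scene"))
a=np.hstack([cv2.resize(p[130:270,240:360,::-1],None,fx=4,fy=4,interpolation=cv2.INTER_CUBIC)])
w,_=r.camera("wrist")
b=cv2.resize(w[80:300,170:360,::-1],(300,347),interpolation=cv2.INTER_CUBIC);b=cv2.copyMakeBorder(b,0,560-347,0,0,cv2.BORDER_CONSTANT)
cv2.imwrite("pics/c5.png",np.hstack([a,b]))
k=(d>0)&(np.hypot(P[...,0]-595,P[...,1]-161)<15)&(P[...,2]<230);print("max z over slot",P[k][:,2].max(),np.percentile(P[k][:,2],[1,10,50,90]))
E
```

```text
max z over slot 179.80469342654078 [149.94942816 153.91363067 165.46557878 171.56102442]
```

View pics/c5.png

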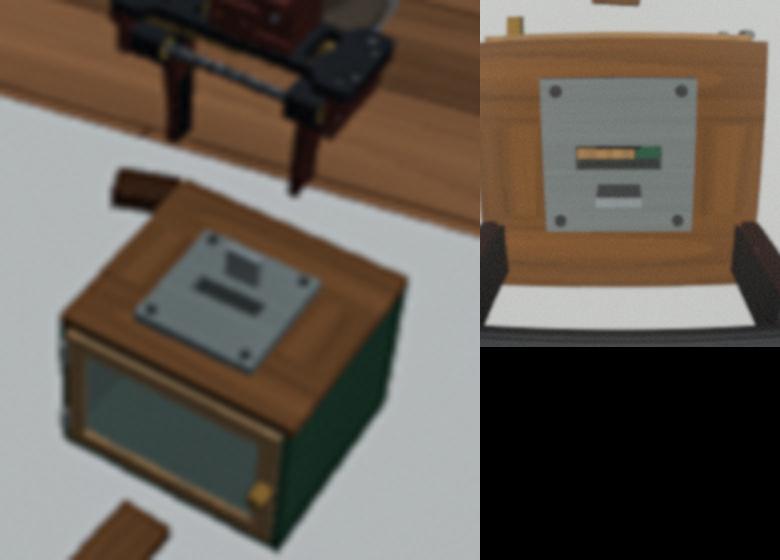

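The left crop shows the slot empty at plate level. The wrist crop shows wood inside the slot at (605,153), so I'll measure how deep it is.

```bash
python3 - <<'E'
from h import *
c=r.calibration("wrist");p,d=r.camera("wrist")
K=c["mtx"];v,u=np.mgrid[:384,:512];x=(u-K[0,2])/K[0,0];y=(v-K[1,2])/K[1,1];th=np.hypot(x,y)+1e-9
P=(np.stack([np.tan(th)*x/th,np.tan(th)*y/th,np.ones_like(x)],-1)*d[...,None])@att(c).T+c["origin"]
hsv=cv2.cvtColor(p,cv2.COLOR_RGB2HSV)
def show(n,c0,c1,r0,r1):
    sl=np.s_[80+int(r0*.634):80+int(r1*.634)+1,170+int((c0-480)*.633):170+int((c1-480)*.633)+1]
    Q=P[sl].reshape(-1,3);print(n,np.median(Q,0).round(1),Q[:,2].min().round(1),Q[:,2].max().round(1))
show("wood",580,632,151,156);show("green",640,657,151,155);show("dark",580,655,163,167);show("plate",560,690,120,140)
for rr in range(172,188): print(rr,P[rr,246].round(1),P[rr,275].round(1),p[rr,246])
s=r.sense();print(s["clock"])
E
```

```text
wood [591.6 172.6 138.8] 135.2 141.3
green [556.7 139.7  19.7] 17.9 21.0
dark [586.8 165.3 158.3] 152.5 163.8
plate [611.9 156.3 169.7] 167.4 466.1
172 [603.3 173.5 165.8] [564.1 140.9  19.6] [81 86 83]
173 [601.3 174.  161.6] [562.5 141.2  19.2] [75 67 56]
174 [595.1 176.  138.4] [560.8 141.4  18.8] [110  89  65]
175 [594.  176.2 138.5] [559.6 141.7  20.5] [143 112  71]
176 [592.8 176.4 138.7] [557.8 141.9  19.2] [162 127  86]
177 [591.5 176.7 137.7] [555.9 142.1  17.9] [165 129  85]
178 [590.7 176.8 139.3] [554.5 142.4  18.9] [163 125  83]
179 [589.3 177.1 138.2] [553.1 142.7  19.6] [150 119  82]
180 [588.7 177.1 140.7] [583.3 144.8 141.1] [114  95  69]
181 [588.6 177.  144.6] [583.4 145.1 145.7] [74 70 58]
182 [588.5 176.8 148.9] [583.2 145.3 149.4] [61 62 59]
183 [588.6 176.6 153.7] [583.2 145.5 153.5] [63 62 61]
184 [588.7 176.4 158.2] [583.7 145.8 159.1] [61 60 60]
185 [588.3 176.4 161.1] [583.5 146.  162.4] [64 66 63]
186 [588.6 176.1 166.1] [583.5 146.2 166.4] [72 76 73]
187 [588.2 176.1 168.7] [583.4 146.4 169.7] [89 93 93]
27.4
```

```bash
python3 -c "
from rig import r
print(r.sense()['clock'],r.sense()['force']);print(r.hand_in())"
```

```text
27.4 [ 0.41156703 -0.47738025 -0.35365955]
the job is handed in; nothing more can be done
None
```

The caul is back in the cabinet: it dropped fully inside when released, and I handed the job in at 27.4 s of the 58 s.

- **Touch:** I lifted the caul from the rack with a 20 N grip and touched it to the fence. Contact showed at the same place going in and backing off, at about 0.5–0.7 N. I then moved 11 mm back over the slot; the camera estimate agreed to within about 0.5 mm.
- **Insertion:** I pushed down past the cheek at roughly 3–8 N. The force fell back to zero before release, with the caul's top about 39 mm above the plate (limit 42 mm).
- **Final check:** The wrist camera put the caul's top at about 138.5 mm. That is 31 mm below the plate, and 137 mm is expected if it stands on the cabinet floor. The gripper was open and about 135 mm above the plate, touching nothing.
- **Disagreements:**
    - The grasp landed about 4 mm off my planned y, but the caul still sat centred between the fingers.
    - The caul now sits towards the +y side inside the cabinet.
- **Not checked:** I did not re-measure the other objects on the bench; the arm's path stayed clear of them.

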